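# Load the curing fixture and lock its sprung retaining bar

### The arm

A 7-joint arm with a two-finger parallel gripper is mounted at the origin on the work surface. World frame = base frame: x ahead of the robot, y to its left, z up, the work surface at z = 0. Lengths are in m, angles in rad, forces in N, time in s.
With the tool pointing down it reaches from about 0.4 to 0.75 m from the base axis. Payload 19.5 kg.
Tool frame: the origin (TCP) lies at the very end of the fingers, on their centre line; the grasp point (between the pads) lies 19 mm behind it (robot.tcp_to_grasp is the distance from the TCP to the grasp point, in m); z points along the fingers, y is the line along which they close (so a half turn about z gives the same grasp; the last joint's range is limited). The gripper opens to 85 mm and grips with 20 to 120 N. Pads are 22 mm wide; open, the fingers measure 114 mm over their backs; the gripper's body (76 mm by 85 mm) begins 54 mm behind the grasp point. The pads swing forward as they close: fully open they stand 13 mm farther back than shut.
Start: joints at [-1.348, 0.707, -0.028, 1.485, 0.022, 0.951, -0.075], TCP at [0.15, 0.555, 0.231] pointing down, gripper open.
Joint ranges: [-2.71, 2.71], [-0.32, 2.16], [-1.57, 1.52], [0, 2.45], [-1.46, 4.6], [0, 2.02], [-2.83, 2.83]. Speed limits (rad/s): [1.89, 1.89, 2.57, 2.57, 3.01, 3.01, 3.01].

### API

Orientations are given as a unit quaternion [x, y, z, w].
In Python, from bench import robot gives the robot as it stands.
- The arm moves only by the tool servo_tool, never from a script. Its argument "plan" is a list of rows, each a list of 7 numbers: the shift along the tool's x, y, z in mm, then the turn, a rotation vector about the tool's x, y, z in rad, then the gripper's target within -1 to 1 (shut at 1, half-way at 0, fully open at -1). A call has 1 to 5 rows; each row is the pose to reach, as a shift and turn from the pose commanded when the call began, along the tool's axes at that moment; what a row does not reach only later rows make up. A row lasts 1/8 s, in which the tool goes at most 62.5 mm and 10.7 degrees, less where a joint would pass 70% of its speed; a pose out of reach is approached as far as the arm can. A call with a gripper value outside its range is refused whole. The fingers move at their own pace and stop on an object; "newtons" is the grip in N (left out, the last holds). Time passes only in rows, so rows that repeat a pose let the fingers close. It gives the time, the measured TCP pose, the force, the opening and the grip force at its end, in the units of the state.
- robot.state(): the state, without advancing time (a new reading comes with each control period).
- robot.get_image(name): name is "side" or "top" or "wrist"; returns a dict with "color" (384x512x3 uint8, red, green, blue), "fx", "fy", "cx", "cy" (pixels), "R" (3x3) and "t" (3): a world point X has camera coordinates R X + t. Camera axes: x right, y down, z forward; pixel columns grow to the right and rows downward; lengths in m; the calibration is good to about 2 mm. The wrist camera is an equidistant fisheye: a pixel r from the principal point sees the ray r / f radians off the axis. A picture is of the moment at which its call begins. There is no depth.
- robot.close_job(): hands the job in; it is judged then, once.
The state is a dict: "clock": time; "joint_pos": joint angles; "dq": joint speeds; "joint_torque": joint torques, N m; "tcp_pos": TCP position; "tool_rot": TCP orientation; "force": force on the tool from outside, world axes, zero at the start; "torque": the same for the moment, N m; "gripper_width": finger opening in m; "finger_force": force on a finger pad.
Only numpy, scipy, OpenCV 4.12 (cv2) and the standard library are available. Lean on these libraries where they do the work, as an engineer would, in place of code of your own. Each camera call takes 0.05 s, during which the arm holds its last target. There are 200 camera calls.

### The job

Fill the two empty pockets of the aluminium fixture with the two loose black housings, one in each, flat on the pocket floor. Then lay the steel retaining bar across the fixture over the row of housings: tuck one end under the blue keeper, press it against the red spring plunger while the other end is lowered, and let the spring send that end back fully under the yellow catch nose, so that the bar lies flat on both rests. Leave the housing already loaded in its pocket and do not disturb the bottle, screwdriver, tape and mouse.

Things in the scene. Friction and masses are not known exactly. Their poses are not given: they have to be found in the camera images.
- fixture: Aluminium fixture bolted to the bench: base plate 110 mm (x) by 255 mm (y, -122 to +133), top at z = 10 mm. Origin on the bench below the middle pocket. The row of pockets runs along its y; blue keeper at the +y end, yellow catch at the -y end, each with a rest whose top is at z = 42 mm. The locked bar has its origin straight above this one, at z = 42 mm, its y along this y.
- pocket0 (a point): Centre of the floor of the empty pocket next to the yellow catch (fixture y = -50 mm, z = 10 mm); axes as the fixture's. Each pocket is 69 mm (x) by 47 mm (y) inside grey ribs 3 mm thick and 6 mm high: a housing fits with its x along the fixture's x, either way round, with 2.5 mm play all round. The ribs at its two x ends have 34 mm gaps for fingers.
- pocket1 (a point): The same for the empty middle pocket (fixture y = 0).
- pocket2 (a point): The same for the pocket beside the blue keeper (fixture y = +50 mm); it starts filled with housing_c.
- keeper_mouth (a point): Middle of the lower edge of the blue keeper's mouth, level with its rest (fixture y = +84 mm, z = 42 mm); axes as the fixture's; the bar goes in towards +y. Mouth 38 mm wide, 18 mm high; the rest begins 4 mm before it. The bridge over it is 20 mm long in y, its top at z = 68 mm. The cavity is 40 mm deep and holds the plunger.
- catch_nose (a point): Middle of the lower tip edge of the yellow catch nose (fixture y = -94 mm, z = 55 mm); axes as the fixture's. The nose sticks out 6 mm from the catch wall (wall face at y = -100 mm), is 40 mm wide, its top at z = 60 mm. The rest below, 13 mm lower, runs from y = -84 to -100 mm between two cheeks 8 mm high, 38 mm apart.
- plunger (a joint): Travel in m of the red spring plunger inside the keeper: 0 = out (its face at fixture y = +97 mm), 0.017 = pressed fully back (+114 mm). It pushes towards -y with 3 N when out and 11.5 N fully back; about 0.003 when the bar is locked; the bar's other end passes the catch nose only when it is above 0.009.
- bar: Loose steel retaining bar 200 mm long (its y), 30 mm wide (its x), 10 mm thick, about 220 g, the same both ways round, with an upright orange grip fin on the middle of its top: 60 mm along y, 16 mm thick along x, from 10 to 42 mm above the underside. Origin: centre of its underside; z up.
- housing_a: Loose black plastic device housing with a grey top panel: a closed box 64 mm along its x, 42 mm along its y, 28 mm high, edges rounded, about 90 g. Origin: centre of its underside; z up. To be loaded.
- housing_b: Loose black plastic device housing with a grey top panel: a closed box 64 mm along its x, 42 mm along its y, 28 mm high, edges rounded, about 90 g. Origin: centre of its underside; z up. To be loaded.
- housing_c: Loose black plastic device housing with a grey top panel: a closed box 64 mm along its x, 42 mm along its y, 28 mm high, edges rounded, about 90 g. Origin: centre of its underside; z up. Already in the pocket beside the keeper.
- bottle: Bystander: amber squeeze bottle, 60 mm across, 130 mm high. Origin under its centre.
- screwdriver: Bystander: screwdriver with a red handle, 190 mm long, lying along its x.
- tape: Bystander: roll of yellow tape, 90 mm across, 30 mm high. Origin under its centre.
- mouse: Bystander: black computer mouse, 100 by 58 by 34 mm. Origin under it.
Things that resemble listed ones, but are neither listed nor needed, are in the scene too. Leave any pink or purple look-alike of the housing_a alone. Leave any brown or pink look-alike of the bar alone.

How it is judged:
On the way, in this order (a step that is already met when the one before it is completed fails the run):
1. both loose housings lie flat in the two empty pockets, one in each (((horizontal distance between housing_a and pocket0 below 0.006 m and z of housing_a in the frame of pocket0 between -0.002 and 0.002 m and angle between each of housing_a, housing_b's own z axis and vertical below 0.05 rad and horizontal distance between housing_b and pocket1 below 0.006 m and z of housing_b in the frame of pocket1 between -0.002 and 0.002 m) or (horizontal distance between housing_a and pocket1 below 0.006 m and z of housing_a in the frame of pocket1 between -0.002 and 0.002 m and angle between each of housing_a, housing_b's own z axis and vertical below 0.05 rad and horizontal distance between housing_b and pocket0 below 0.006 m and z of housing_b in the frame of pocket0 between -0.002 and 0.002 m))), for 0.2 s.
2. the bar has been pushed in under the keeper against the plunger (plunger pressed by more than 5 mm) (value of joint plunger above 0.005 m), for 0.1 s.
At the end, for the whole second after the job is handed in: One housing in each pocket (6 mm), flat on its floor (2 mm, 0.05 rad). The bar lies level on both rests (height within 2.5 mm, 0.03 rad), within 6 mm across, 3 mm along and 0.06 rad of the fixture's middle line, so one end is under the keeper and the other under the nose. All at rest (((horizontal distance between housing_a and pocket0 below 0.006 m and z of housing_a in the frame of pocket0 between -0.002 and 0.002 m and angle between each of housing_a, housing_b's own z axis and vertical below 0.05 rad and horizontal distance between housing_b and pocket1 below 0.006 m and z of housing_b in the frame of pocket1 between -0.002 and 0.002 m) or (horizontal distance between housing_a and pocket1 below 0.006 m and z of housing_a in the frame of pocket1 between -0.002 and 0.002 m and angle between each of housing_a, housing_b's own z axis and vertical below 0.05 rad and horizontal distance between housing_b and pocket0 below 0.006 m and z of housing_b in the frame of pocket0 between -0.002 and 0.002 m)) and horizontal distance between housing_c and pocket2 below 0.006 m and z of housing_c in the frame of pocket2 between -0.002 and 0.002 m and angle between housing_c's own z axis and vertical below 0.05 rad and x of bar in the frame of fixture between -0.006 and 0.006 m and y of bar in the frame of fixture between -0.003 and 0.003 m and z of bar in the frame of fixture between 0.0395 and 0.0445 m and angle between the y axis of bar and the y axis of fixture, either way round below 0.06 rad and angle between bar's own z axis and vertical below 0.03 rad and linear speed of each of bar, housing_a, housing_b, housing_c below 0.02 m/s); the robot touches nothing.
It fails at once if the amber squeeze bottle is moved by more than 20 mm (distance of bottle from where it was at the start of the episode above 0.02 m).
It fails at once if the screwdriver is moved by more than 20 mm (distance of screwdriver from where it was at the start of the episode above 0.02 m).
It fails at once if the roll of tape is moved by more than 20 mm (distance of tape from where it was at the start of the episode above 0.02 m).
It fails at once if the computer mouse is moved by more than 20 mm (distance of mouse from where it was at the start of the episode above 0.02 m).
It also fails if it takes over 72 s, if anything falls off the work surface, if the arm or the gripper's body presses on something with over 40 N, if the wrist force passes 120 N, or if a joint passes its speed limit or range.

## Working session

There is one attempt and no reset: what is moved stays moved. The work goes in short steps, Python scripts to look and compute and a tool call to move; the robot and the scene stay as the last step left them, time stands still between calls to the robot, and variables do not carry over. Pictures are saved under pics/ and viewed, at most 10 in all, crops included, and the job is handed in when it is done.

Besides the shell and the picture viewer there is one more tool, called after "Emit:" as name(argument=value, ...) on one line, values as JSON. servo_tool: Moves the arm, as the interface text tells. Its arguments: {"type":"object","properties":{"plan":{"type":"array","items":{"type":"array","items":{"type":"number"}}},"newtons":{"type":"number"}},"required":["plan"]}

```bash
mkdir -p pics; ls
python3 - <<'E'
from bench import robot
import cv2,numpy as np
s=robot.state();print({k:np.round(v,3).tolist() for k,v in s.items()})
for n in("top","side"):
    d=robot.get_image(n);cv2.imwrite(f"pics/{n}0.png",d["color"][:,:,::-1]);np.savez(f"pics/{n}0.npz",**d)
    print(n,d["fx"],d["cx"],d["cy"],np.round(d["R"],3).tolist(),np.round(d["t"],3))
a=[cv2.imread(f"pics/{n}0.png") for n in("top","side")]
cv2.imwrite("pics/both0.png",cv2.resize(np.vstack(a),(400,600)))
E
```

```text
pics
{'clock': 0.0, 'joint_pos': [-1.348, 0.707, -0.028, 1.485, 0.022, 0.951, -0.076], 'dq': [-0.0, 0.0, -0.0, -0.001, -0.001, -0.0, -0.0], 'joint_torque': [0.0, -88.322, 1.235, -23.616, 0.017, 0.007, 0.0], 'tcp_pos': [0.15, 0.555, 0.231], 'tool_rot': [0.132, 0.991, -0.001, -0.0], 'force': [0.323, 1.134, 1.252], 'torque': [0.011, 0.003, -0.0], 'finger_force': 0.0, 'gripper_width': 0.086}
top 424.0650906588439 253.90267399282422 196.20451370261296 [[-0.027, -1.0, -0.01], [-0.994, 0.028, -0.105], [0.106, 0.007, -0.994]] [-0.095  0.518  1.375]
side 361.8518266473791 249.64015253999517 190.53538438702302 [[0.814, -0.58, -0.004], [-0.309, -0.428, -0.849], [0.491, 0.693, -0.528]] [-0.512  0.146  1.18 ]
```

View pics/top0.png

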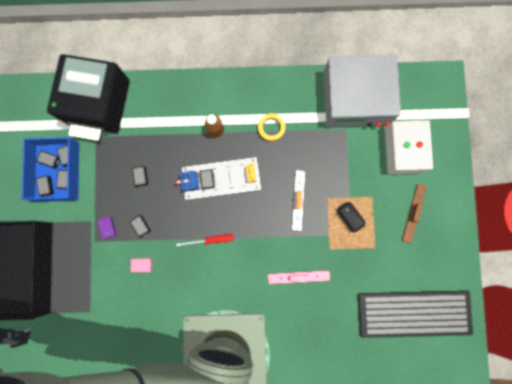

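View pics/side0.png

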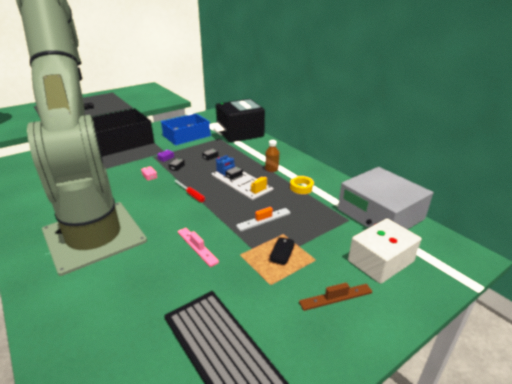

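The top view shows the fixture at about (220,178), with the keeper on the left (+y) and the catch on the right. The candidates for each part are:
- **Housings:** black with a grey panel at (139,176) and (140,226) on the mat. The others are purple (107,228), pink (141,265) and small grey parts in the blue tray (45-65,150-185).
- **Bar:** steel with an orange fin at (298,200). The look-alikes are pink (300,277) and brown (414,213).

I'll take the mat housings and the steel bar, and confirm them in an enlarged crop.

```bash
cat > h.py <<'E'
import numpy as np,cv2
from scipy.spatial.transform import Rotation as Ro
def ray(d,u,v):
    x=(u-d["cx"])/d["fx"];y=(v-d["cy"])/d["fy"]
    if d.get("fish"):
        r=np.hypot(x,y);k=np.sin(r)/r if r>1e-9 else 1;c=np.array([x*k,y*k,np.cos(r)])
    else: c=np.array([x,y,1.])
    return -d["R"].T@d["t"], d["R"].T@(c/np.linalg.norm(c))
def plane(d,u,v,z):
    o,r=ray(d,u,v);return o+r*(z-o[2])/r[2]
def proj(d,X):
    c=d["R"]@X+d["t"]
    if d.get("fish"):
        h=np.hypot(c[0],c[1]);th=np.arctan2(h,c[2]);q=c[:2]/h*th
    else: q=c[:2]/c[2]
    return np.array([q[0]*d["fx"]+d["cx"],q[1]*d["fy"]+d["cy"]])
def cross(rs):
    A=sum(np.eye(3)-np.outer(r,r) for o,r in rs);b=sum((np.eye(3)-np.outer(r,r))@o for o,r in rs)
    return np.linalg.solve(A,b)
def shot(robot,n,name):
    d=dict(robot.get_image(n));d["fish"]=n=="wrist"
    cv2.imwrite(f"pics/{name}.png",d["color"][:,:,::-1]);np.savez(f"pics/{name}.npz",**d);return d
def load(name):
    d=dict(np.load(f"pics/{name}.npz"));d["fish"]=bool(d.get("fish",False));return d
def go(s,pos,yaw=None,tip=None,cmd=None):
    """shift (mm) and rotvec in tool axes to reach pos with tool y axis at world yaw (mod pi), pointing down"""
    R0=Ro.from_quat(s["tool_rot"]);p=R0.inv().apply(np.array(pos)-s["tcp_pos"])*1000
    if yaw is None: return np.round(p,1)
    best=None
    for k in(0,np.pi):
        y=np.array([np.cos(yaw+k),np.sin(yaw+k),0]);z=np.array([0,0,-1.]);x=np.cross(y,z)
        rv=(R0.inv()*Ro.from_matrix(np.c_[x,y,z])).as_rotvec()
        if best is None or np.linalg.norm(rv)<np.linalg.norm(best): best=rv
    return np.round(p,1),np.round(best,3)
E
python3 - <<'E'
from h import *
T=load("top0");S=load("side0")
for n,(u,v),z in [("hA",(139,176),.028),("hB",(140,226),.028),("bar",(298,200),.03),("fix",(220,179),.01),("keeper",(188,181),.068),("catch",(251,173),.06),("bottle",(214,126),.1),("tape",(271,127),.03),("sdr",(205,241),.01),("mouse",(351,217),.03),("purple",(107,228),.028),("tray",(50,170),.03)]:
    X=plane(T,u,v,z);print(n,np.round(X,3),np.round(proj(S,X)))
c=T["color"][120:260,85:335];cv2.imwrite("pics/c1.png",cv2.resize(c[:,:,::-1],None,fx=3.2,fy=3.2,interpolation=cv2.INTER_CUBIC))
E
```

```text
hA [0.593 0.271 0.028] [209. 152.]
hB [0.427 0.268 0.028] [175. 162.]
bar [ 0.498 -0.254  0.03 ] [262. 213.]
fix [0.578 0.003 0.01 ] [239. 180.]
keeper [0.566 0.101 0.068] [223. 159.]
catch [ 0.587 -0.102  0.06 ] [256. 179.]
bottle [0.736 0.011 0.1  ] [269. 149.]
tape [ 0.746 -0.173  0.03 ] [300. 181.]
sdr [0.372 0.057 0.01 ] [187. 190.]
mouse [ 0.437 -0.426  0.03 ] [280. 246.]
purple [0.423 0.376 0.028] [164. 153.]
tray [0.622 0.568 0.03 ] [184. 129.]
```

View pics/c1.png

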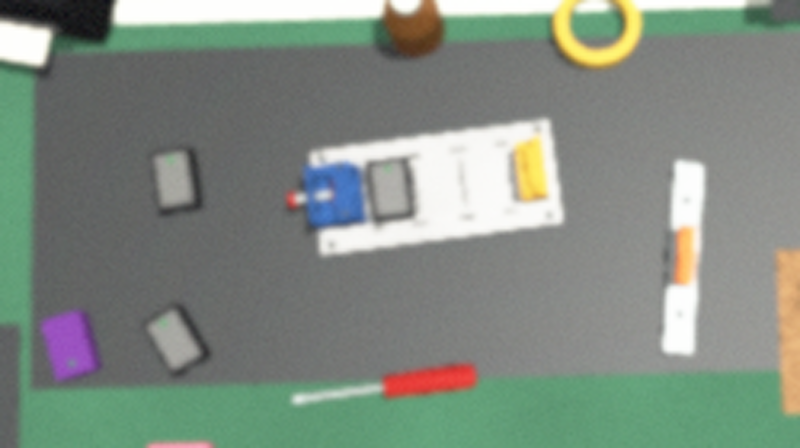

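The crop confirms it. The two black housings with grey panels are at crop (176,180) and (177,340), clear of the purple one at (70,345). The steel bar with the orange fin is at (683,257). Next I'll bring the wrist camera over the first housing.

Run:
```python
from bench import robot
from h import *
s=robot.state();print(go(s,[.53,.27,.28],0.1))
print(np.round(Ro.from_quat(s["tool_rot"]).as_matrix(),2).tolist())
d=robot.get_image("wrist");print(d["fx"],np.round(d["R"],2).tolist(),np.round(-d["R"].T@d["t"],3))
```

```text
(array([-440.9, -175.5,  -48.9]), array([-1.000e-03,  1.000e-03,  1.206e+00]))
[[-0.97, 0.26, -0.0], [0.26, 0.97, -0.0], [-0.0, -0.0, -1.0]]
297.3186396354542 [[0.26, 0.96, -0.0], [0.93, -0.25, 0.27], [0.26, -0.07, -0.96]] [0.083 0.572 0.374]
```

Emit:
servo_tool(plan=[[-50, -20, -6, 0, 0, 0.14, -1], [-105, -42, -12, 0, 0, 0.3, -1], [-160, -64, -18, 0, 0, 0.46, -1], [-215, -86, -24, 0, 0, 0.62, -1], [-270, -108, -30, 0, 0, 0.78, -1]])

```text
clock: 0.78
tcp_pos: [0.3841, 0.3787, 0.2615]
tool_rot: [0.501, 0.865, -0.0, -0.0]
force: [0.3, 1.3, 0.2]
gripper_width: 0.0854
finger_force: 0.0
```

Run:
```python
from bench import robot
from h import *
s=robot.state();print(s["clock"],s["tcp_pos"],go(s,[.53,.27,.28],0.1))
```

```text
0.775 [0.3840834  0.3787049  0.26147024] (array([-166.9,   72.5,  -18.5]), array([-0.   , -0.   ,  0.421]))
```

Emit:
servo_tool(plan=[[-55, 24, -6, 0, 0, 0.14, -1], [-110, 48, -12, 0, 0, 0.28, -1], [-165, 72, -18, 0, 0, 0.42, -1], [-165, 72, -18, 0, 0, 0.42, -1]])

```text
clock: 1.27
tcp_pos: [0.5307, 0.2698, 0.279]
tool_rot: [0.672, 0.741, -0.0, 0.001]
force: [-0.5, 0.4, -0.4]
gripper_width: 0.0851
finger_force: 0.0
```

Run:
```python
from bench import robot
from h import *
d=shot(robot,"wrist","w1");s=robot.state();print(s["clock"],np.round(s["tcp_pos"],4),np.round(s["dq"],2))
```

```text
1.325 [0.5288 0.2721 0.2788] [-0.05 -0.01 -0.03  0.03 -0.   -0.01  0.  ]
```

View pics/w1.png

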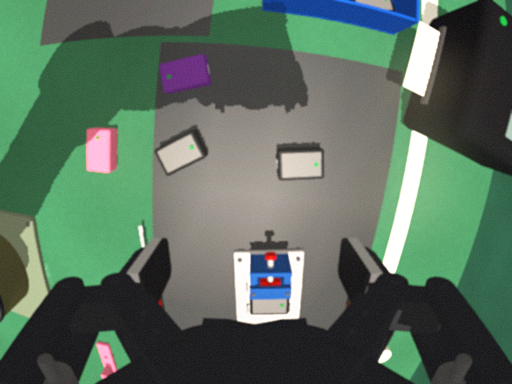

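The wrist view shows hB at (181,152), hA at (301,162), purple at (186,73) and the fixture's keeper end at (270,290). I'll measure both housings from the wrist and top views.

```bash
cat >> h.py <<'E'
def panel(d,guess,z,lo=95,win=35):
    u,v=proj(d,np.array([guess[0],guess[1],z]));u,v=int(u),int(v)
    c=d["color"].astype(int);m=((c.min(2)>lo)&(c.max(2)-c.min(2)<35)).astype(np.uint8)
    k=np.zeros_like(m);k[max(0,v-win):v+win,max(0,u-win):u+win]=1
    cs,_=cv2.findContours(m*k,cv2.RETR_EXTERNAL,cv2.CHAIN_APPROX_NONE)
    q=max(cs,key=cv2.contourArea)[:,0,:].astype(float)
    W=np.array([plane(d,a,b,z)[:2] for a,b in q])
    (x,y),(w,h),_=r=cv2.minAreaRect((W*1000).astype(np.float32))
    B=cv2.boxPoints(r);e=max((B[1]-B[0],B[2]-B[1]),key=np.linalg.norm)
    mo=cv2.moments(q.astype(np.float32).reshape(-1,1,2))
    yaw=(np.arctan2(e[1],e[0])+np.pi/2)%np.pi-np.pi/2
    return np.array([x,y])/1000,(round(float(w),1),round(float(h),1)),yaw,(mo["m10"]/mo["m00"],mo["m01"]/mo["m00"])
E
python3 - <<'E'
from bench import robot
from h import *
d=shot(robot,"wrist","w2");s=robot.state();print(np.round(s["tcp_pos"],4),np.round(s["dq"],3).max());T=load("top0")
for n,g in(("A",(.593,.271)),("B",(.427,.268))):
    a=panel(d,g,.028,130);b=panel(T,g,.028,95,14)
    X=cross([ray(d,*a[3]),ray(T,*b[3])])
    print(n,a,b,np.round(X,4))
    print(go(s,[a[0][0],a[0][1],.1],a[2]))
E
```

```text
[0.5278 0.2734 0.2789] 0.011
A (array([0.59369855, 0.27110654]), (98.2, 96.9), np.float32(0.112080336), (289.68266922707636, 170.20307249159865)) (array([0.59504504, 0.27296167]), (90.5, 93.4), np.float32(-0.0020196438), (138.52226813590448, 175.5410927456382)) [0.5831 0.2672 0.0476]
(array([ -9.2,  65.4, 178.8]), array([-0.001,  0.   , -0.006]))
B (array([0.44305646, 0.26978738]), (61.7, 96.2), np.float32(-1.4959182), (200.57897111913357, 169.30385078219012)) (array([0.43200015, 0.27273679]), (91.6, 88.7), np.float32(1.5432955), (137.1389360498019, 224.14940577249575)) [0.4461 0.264  0.0519]
(array([  5.4, -84.5, 178.9]), array([-1.00e-03, -1.00e-03, -1.54e+00]))
```

Run:
```python
from h import *
d=load("w2");T=load("top0")
print(d["color"][162,295:300].tolist()[:2],d["color"][200,300],T["color"][174:178,139].tolist(),T["color"][195,139])
for n,g in(("A",(.593,.271)),("B",(.427,.268))):
  for lw,lt in ((155,110),(170,120)):
    a=panel(d,g,.028,lw);b=panel(T,g,.028,lt,14)
    print(n,a,b,np.round(cross([ray(d,*a[3]),ray(T,*b[3])]),4))
```

```text
[[226, 215, 203], [225, 210, 200]] [162 154 144] [[167, 167, 161], [167, 167, 161], [168, 169, 161], [168, 167, 160]] [100 102 102]
A (array([0.59386078, 0.27045911]), (53.0, 32.9), np.float32(0.15232706), (301.9739281575898, 166.79239088451138)) (array([0.5955614 , 0.27219601]), (55.1, 34.4), np.float32(0.14007926), (138.6875, 175.20254629629628)) [0.5942 0.2712 0.0313]
A (array([0.5940213 , 0.27044614]), (52.8, 32.4), np.float32(0.14959157), (302.250949810038, 166.74145170965807)) (array([0.59502069, 0.27211105]), (52.9, 33.4), np.float32(0.14261329), (138.6248415716096, 175.50697084917616)) [0.5938 0.2713 0.0316]
B (array([0.42678305, 0.27031415]), (53.8, 32.3), np.float32(0.52386606), (180.56151990349818, 154.76960193003617)) (array([0.42783313, 0.27179883]), (55.5, 34.0), np.float32(0.5368494), (138.70054644808744, 225.66120218579232)) [0.4279 0.2712 0.0305]
B (array([0.42679907, 0.27049683]), (52.6, 31.9), np.float32(0.52715933), (180.748997255647, 154.6774329744564)) (array([0.42741974, 0.27183884]), (53.6, 33.4), np.float32(0.56811106), (138.72357723577235, 225.75493612078978)) [0.4278 0.2713 0.0296]
```

Run:
```python
from bench import robot
from h import *
s=robot.state();print(s["tcp_pos"],go(s,[.594,.2705,.08],.15),go(s,[.594,.2705,.003],.15))
```

```text
[0.52780897 0.27338224 0.2788522 ] (array([ -9.8,  65.7, 198.8]), array([-0.001,  0.   , -0.044])) (array([ -9.8,  65.8, 275.8]), array([-0.001,  0.   , -0.044]))
```

Emit:
servo_tool(plan=[[-5, 33, 50, 0, 0, -0.02, -1], [-10, 66, 100, 0, 0, -0.044, -1], [-10, 66, 155, 0, 0, -0.044, -1], [-10, 66, 200, 0, 0, -0.044, -1], [-10, 66, 205, 0, 0, -0.044, -1]])

```text
clock: 2.0
tcp_pos: [0.5926, 0.2711, 0.072]
tool_rot: [0.651, 0.759, -0.002, -0.001]
force: [-0.4, -0.1, 0.2]
gripper_width: 0.0854
finger_force: 0.0
```

Emit:
servo_tool(plan=[[0, 0, 25, 0, 0, 0, -1], [0, 0, 45, 0, 0, 0, -1], [0, 0, 58, 0, 0, 0, -1], [0, 0, 62, 0, 0, 0, -1], [0, 0, 62, 0, 0, 0, -1]])

```text
clock: 2.62
tcp_pos: [0.5948, 0.2706, 0.0127]
tool_rot: [0.652, 0.758, 0.0, 0.0]
force: [-0.0, -0.4, 0.2]
gripper_width: 0.0857
finger_force: 0.0
```

Run:
```python
from bench import robot
from h import *
d=shot(robot,"wrist","w3");s=robot.state();print(s["tcp_pos"],s["force"],go(s,[.594,.2705,.003],.15))
```

```text
[0.59485765 0.2706131  0.01287166] [-0.88676599 -0.63578667 -0.4423809 ] (array([ 0. , -0.9,  9.9]), array([ 0.001, -0.   , -0.   ]))
```

View pics/w3.png

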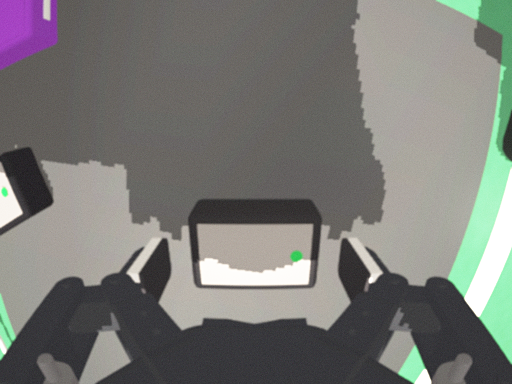

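The housing (190–320, 200–290) sits centred between the pads at (155,270) and (360,270). Now I'll descend the rest, grip and lift.

Emit:
servo_tool(plan=[[0, -1, 6, 0, 0, 0, -1], [0, -1, 10, 0, 0, 0, -1], [0, -1, 10, 0, 0, 0, 0.2], [0, -1, 10, 0, 0, 0, 0.5], [0, -1, 10, 0, 0, 0, 0.5]], newtons=30)

```text
clock: 3.3
tcp_pos: [0.5936, 0.2703, 0.0024]
tool_rot: [0.652, 0.758, -0.0, 0.0]
force: [0.9, -0.4, -0.9]
gripper_width: 0.0633
finger_force: 33.4
```

Emit:
servo_tool(plan=[[0, 0, 0, 0, 0, 0, 0.5], [0, 0, 0, 0, 0, 0, 0.5], [0, 0, -10, 0, 0, 0, 0.5], [0, 0, -40, 0, 0, 0, 0.5], [0, 0, -90, 0, 0, 0, 0.5]])

```text
clock: 3.92
tcp_pos: [0.593, 0.2701, 0.0928]
tool_rot: [0.652, 0.758, -0.001, -0.0]
force: [-0.4, -0.9, 0.6]
gripper_width: 0.0632
finger_force: 33.5
```

Run:
```python
from bench import robot
from h import *
s=robot.state();print(s["tcp_pos"],s["force"],go(s,[.62,.23,.24],.1))
```

```text
[0.59296015 0.27005409 0.09284483] [-0.42733404 -0.86912361  0.58665377] (array([ -43.7,   20.5, -147.2]), array([-0.002,  0.001,  0.05 ]))
```

Run:
```python
from bench import robot
from h import *
s=robot.state();print(go(s,[.57,.06,.28],.1),go(s,[.56,-.15,.29],.1))
```

```text
(array([-204.4,  -54.4, -186.9]), array([-0.002,  0.001,  0.05 ])) (array([-410.6,  -95.7, -196.7]), array([-0.002,  0.001,  0.05 ]))
```

Emit:
servo_tool(plan=[[0, 0, -50, 0, 0, 0.01, 0.5], [-45, -10, -90, 0, 0, 0.02, 0.5], [-90, -20, -130, 0, 0, 0.03, 0.5], [-140, -32, -160, 0, 0, 0.05, 0.5], [-195, -45, -185, 0, 0, 0.05, 0.5]])

```text
clock: 4.55
tcp_pos: [0.5779, 0.0694, 0.2793]
tool_rot: [0.671, 0.742, 0.001, 0.0]
force: [1.6, 0.7, -1.5]
gripper_width: 0.0634
finger_force: 33.6
```

Emit:
servo_tool(plan=[[-55, -10, -5, 0, 0, 0, 0.5], [-110, -20, -8, 0, 0, 0, 0.5], [-160, -30, -10, 0, 0, 0, 0.5], [-210, -40, -10, 0, 0, 0, 0.5], [-210, -40, -10, 0, 0, 0, 0.5]])

```text
clock: 5.18
tcp_pos: [0.5583, -0.1461, 0.288]
tool_rot: [0.673, 0.74, -0.001, 0.001]
force: [0.6, 1.3, -0.4]
gripper_width: 0.0636
finger_force: 33.6
```

Emit:
servo_tool(plan=[[0, 0, 0, 0, 0, 0, 0.5], [0, 0, 0, 0, 0, 0, 0.5]])

```text
clock: 5.42
tcp_pos: [0.5596, -0.1409, 0.2875]
tool_rot: [0.67, 0.742, 0.0, -0.0]
force: [0.6, -0.2, -1.5]
gripper_width: 0.0634
finger_force: 33.6
```

Run:
```python
from bench import robot
from h import *
d=shot(robot,"wrist","w4");s=robot.state();print(s["tcp_pos"],s["gripper_width"],np.abs(s["dq"]).max())
```

```text
[ 0.55962177 -0.14099171  0.28750627] 0.06318397511420813 0.003956317239080969
```

View pics/w4.png

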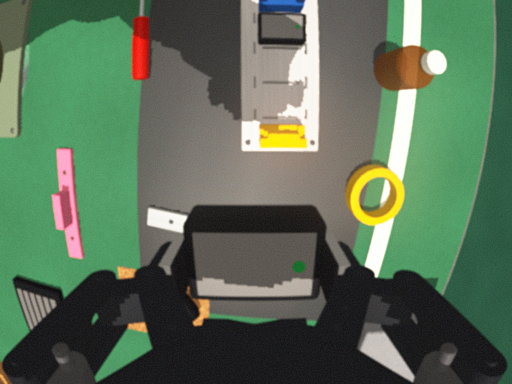

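The wrist view shows the fixture: the catch-end plate corners at (242,150) and (318,150), the yellow catch at (283,135) and housing_c at (282,27). I'll measure the plate edges.

```bash
cat > fx.py <<'E'
from h import *
def edges(d,rows,u0,u1,mid,z=.01):
    """sub-pixel left/right plate edges per row -> world points"""
    g=cv2.GaussianBlur(d["color"],(3,3),0).astype(float).min(2);L=[];Rr=[]
    for v in rows:
        for a,b,o in((u0,mid[0],L),(mid[1],u1,Rr)):
            p=g[v,a:b];gr=np.diff(p);gr=gr if o is L else -gr
            i=gr.argmax()
            if gr[i]<12 or i in(0,len(gr)-1):continue
            w=gr[i-1:i+2].clip(0);o.append(plane(d,a+i+.5+((np.array([-1,0,1])*w).sum()/w.sum()),v,z)[:2])
    return np.array(L),np.array(Rr)
def line(P):
    for _ in range(4):
        c=np.median(P,0) if _==0 else P.mean(0);vx,vy,x,y=cv2.fitLine(P.astype(np.float32),cv2.DIST_HUBER,0,.01,.001).ravel()
        n=np.array([-vy,vx]);r=np.abs((P-[x,y])@n);P=P[r<max(.0015,2*np.median(r))]
    t=np.array([vx,vy]);t*=np.sign(t[1]);return np.array([x,y]),t,len(P),r.max()
E
python3 - <<'E'
from fx import *
d=load("w4")
print(d["color"][100,225:262].min(1).tolist(),d["color"][100,305:330].min(1).tolist())
L,R=edges(d,range(4,144),225,335,(255,308))
for P in(L,R):
    p,t,n,r=line(P);print(p,t,n,r,"yaw",np.arctan2(-t[0],t[1]), "x at y=0",p[0]-t[0]/t[1]*p[1])
E
```

```text
[68, 59, 61, 59, 61, 64, 63, 63, 58, 67, 63, 61, 67, 65, 66, 77, 113, 137, 153, 147, 143, 147, 146, 145, 146, 144, 148, 147, 144, 150, 149, 145, 151, 147, 150, 151, 147] [244, 242, 241, 242, 240, 240, 239, 239, 241, 240, 240, 243, 239, 209, 150, 114, 110, 111, 115, 112, 109, 108, 108, 107, 110]
[ 0.52653366 -0.00629837] [-0.10666303  0.99429524] 140 0.0005315053825141806 yaw 0.106866315 x at y=0 0.525858
[0.6352231 0.0091984] [-0.10579404  0.99438804] 140 0.00048401499771649916 yaw 0.10599239 x at y=0 0.63620174
```

```bash
cat > fix.py <<'E'
from fx import *
yaw=.1064;c=np.array([np.cos(yaw),np.sin(yaw)]);y_=np.array([-np.sin(yaw),np.cos(yaw)])
def tofix(P,O): return np.array([(P-O)@c,(P-O)@y_])
E
python3 - <<'E'
from fix import *
d=load("w4");g=cv2.GaussianBlur(d["color"],(3,3),0).astype(float).min(2)
P=[]
for u in list(range(247,257))+list(range(308,315)):
    gr=-np.diff(g[140:160,u]);i=gr[1:-1].argmax()+1;w=gr[i-1:i+2].clip(0);P.append(plane(d,u,140+i+.5+(np.array([-1,0,1])*w).sum()/w.sum(),.01)[:2])
P=np.array(P);e=np.median(P@y_);print("end y_",e,np.std(P@y_))
xm=.58103*c[0]  # midline: point (.58103,0)
O=xm*c+(e+.122)*y_;print("O",O)
a=panel(d,O+.05*y_,.038,110,25);print("housing_c",a,tofix(a[0],O))
# yellow nose tip & wall (top z=.06)
c3=d["color"].astype(int);m=((c3[:,:,0]>150)&(c3[:,:,2]<90)).astype(np.uint8);m[:,:240]=0;m[:,320:]=0;m[165:]=0
ys,xs=np.nonzero(m);
for u in(270,283,296):
    r=ys[xs==u];print(u,r.min(),r.max(),[np.round(tofix(plane(d,u,q,.06)[:2],O),4) for q in(r.min()-.5,r.max()+.5)])
# top view check
T=load("top0")
for X in((-.055,-.122),(.055,-.122),(-.055,.133),(.055,.133)):
    W=O+X[0]*c+X[1]*y_;print(X,proj(T,np.array([*W,.01])).round(1),proj(d,np.array([*W,.01])).round(1))
gt=T["color"].min(2);print(panel(T,O+.05*y_,.038,110,14))
aT=panel(T,O+.05*y_,.038,110,9);print(cross([ray(d,*a[3]),ray(T,*aT[3])]))
E
python3 - <<'E'
import cv2;c=cv2.imread('pics/w4.png')[0:165,225:335];cv2.imwrite('pics/c4.png',cv2.resize(c,None,fx=3.6,fy=3.6,interpolation=cv2.INTER_CUBIC))
E
```

```text
end y_ -0.18923759081318775 8.667262133766913e-05
O [ 0.58161756 -0.00550129]
housing_c (array([0.57498883, 0.04516135]), (64.3, 70.4), np.float32(-1.4701706), (273.06843267108167, 39.73841059602649)) [-0.0012109  0.0510801]
270 124 146 [array([-0.0169, -0.0811]), array([-0.0168, -0.11  ])]
283 124 146 [array([-0.0007, -0.081 ]), array([-0.0004, -0.11  ])]
296 125 146 [array([ 0.0156, -0.082 ]), array([ 0.0161, -0.1099])]
(-0.055, -0.122) [260.6 189.1] [241.3 150.6]
(0.055, -0.122) [256.2 157.1] [317.6 150.8]
(-0.055, 0.133) [185.2 199.3] [240.4 -20.3]
(0.055, 0.133) [181.4 167.1] [316.3 -17.9]
(array([0.58030353, 0.04851101]), (89.5, 90.9), np.float32(-0.018735886), (207.6542391604529, 176.88732394366198))
[ 0.57803523  0.04291804 -0.00404655]
```

View pics/c4.png

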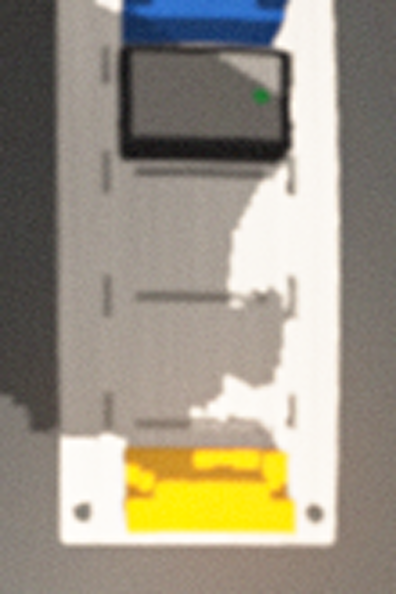

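The crop shows the ribs at crop rows 172, 297 and 424 (columns 135–265), with pockets 1 and 0 empty between them. I'll check them against the plate-based frame.

Run:
```python
from fix import *
d=load("w4");O=np.array([.58162,-.0055])
for r in(172,297,424):
  v=(r+.5)/3.6-.5
  print([np.round(tofix(plane(d,225+(190+.5)/3.6-.5,v,z)[:2],O),4).tolist() for z in(.010,.013,.016)])
for x,r in((107,60),(107,170),(292,170),(107,297),(292,297),(107,410),(292,410)):
  print(np.round(tofix(plane(d,225+x/3.6-.4,r/3.6-.4,.014)[:2],O),4))
C=np.array([*plane(d,256,192,0)]);print(-d["R"].T@d["t"])
from bench import robot
s=robot.state()
p0=O-.05*y_;p1=O;print(p0,p1)
print(go(s,[*p0,.08],yaw),go(s,[*p0,.02],yaw))
```

```text
[[-0.0035, 0.0258], [-0.0037, 0.0252], [-0.004, 0.0245]]
[[-0.0038, -0.0246], [-0.004, -0.0249], [-0.0042, -0.0252]]
[[-0.0038, -0.0747], [-0.004, -0.0747], [-0.0042, -0.0746]]
[-0.0354  0.0716]
[-0.0357  0.0256]
[0.0358 0.0273]
[-0.0359 -0.0251]
[ 0.0355 -0.0239]
[-0.0362 -0.0692]
[ 0.0357 -0.0684]
[ 0.55179848 -0.07269049  0.43067183]
[ 0.58692997 -0.05521724] [ 0.58162 -0.0055 ]
(array([ 82.5,  35.8, 207.5]), array([ 0.   , -0.   , -0.005])) (array([ 82.5,  35.8, 267.5]), array([ 0.   , -0.   , -0.005]))
```

Emit:
servo_tool(plan=[[28, 12, 50, 0, 0, -0.005, 0.5], [56, 24, 105, 0, 0, -0.005, 0.5], [82, 36, 160, 0, 0, -0.005, 0.5], [82, 36, 205, 0, 0, -0.005, 0.5], [82, 36, 225, 0, 0, -0.005, 0.5]])

```text
clock: 6.1
tcp_pos: [0.5862, -0.0557, 0.06]
tool_rot: [0.668, 0.744, -0.001, -0.001]
force: [0.1, 0.5, -0.9]
gripper_width: 0.0632
finger_force: 33.7
```

Emit:
servo_tool(plan=[[0, 0, 8, 0, 0, 0, 0.5], [0, 0, 12, 0, 0, 0, 0.5], [0, 0, 12, 0, 0, 0, 0.5], [0, 0, 12, 0, 0, 0, 0.5]])

```text
clock: 6.6
tcp_pos: [0.5874, -0.0569, 0.051]
tool_rot: [0.669, 0.743, 0.0, 0.0]
force: [-0.5, -0.0, -2.0]
gripper_width: 0.0635
finger_force: 33.7
```

Run:
```python
from bench import robot
from fix import *
O=np.array([.58162,-.0055]);s=robot.state();print(s["tcp_pos"],s["force"],go(s,[*(O-.05*y_),.0125],yaw))
```

```text
[ 0.58738736 -0.0569331   0.05102317] [-0.49951354 -0.03775431 -2.02630354] (array([ 1.8, -0.3, 38.5]), array([ 0.001,  0.   , -0.001]))
```

Emit:
servo_tool(plan=[[2, 0, 10, 0, 0, 0, 0.5], [2, 0, 20, 0, 0, 0, 0.5], [2, 0, 28, 0, 0, 0, 0.5], [2, 0, 34, 0, 0, 0, 0.5], [2, 0, 36, 0, 0, 0, 0.5]])

```text
clock: 7.22
tcp_pos: [0.5867, -0.055, 0.0139]
tool_rot: [0.669, 0.743, -0.0, -0.0]
force: [0.4, 1.4, -1.3]
gripper_width: 0.0633
finger_force: 33.8
```

Emit:
servo_tool(plan=[[0, 0, 1.5, 0, 0, 0, 0.5], [0, 0, 2, 0, 0, 0, 0.5], [0, 0, 2, 0, 0, 0, 0.5]])

```text
clock: 7.6
tcp_pos: [0.5869, -0.055, 0.0125]
tool_rot: [0.669, 0.743, 0.0, 0.0]
force: [-0.3, -0.4, -1.1]
gripper_width: 0.0632
finger_force: 33.8
```

Run:
```python
from bench import robot
from fix import *
O=np.array([.58162,-.0055]);s=robot.state();print(s["tcp_pos"],s["force"],go(s,[*(O-.05*y_),.0125],yaw))
```

```text
[ 0.58690234 -0.05495512  0.01245695] [-0.30040069 -0.44321347 -1.06398718] (array([-0.3,  0. , -0. ]), array([ 0.   ,  0.   , -0.001]))
```

Emit:
servo_tool(plan=[[0, 0, 0, 0, 0, 0, -0.2], [0, 0, 0, 0, 0, 0, -1], [0, 0, 0, 0, 0, 0, -1], [0, 0, -40, 0, 0, 0, -1], [0, 0, -95, 0, 0, 0, -1]])

```text
clock: 8.22
tcp_pos: [0.5862, -0.0549, 0.1077]
tool_rot: [0.669, 0.743, -0.001, -0.001]
force: [1.5, 0.5, 0.3]
gripper_width: 0.0852
finger_force: 0.0
```

Emit:
servo_tool(plan=[[0, 0, -60, 0, 0, 0, -1], [0, 0, -120, 0, 0, 0, -1], [0, 0, -140, 0, 0, 0, -1], [0, 0, -140, 0, 0, 0, -1]])

```text
clock: 8.72
tcp_pos: [0.5872, -0.0549, 0.2486]
tool_rot: [0.669, 0.743, 0.001, 0.001]
force: [0.6, 0.6, -1.0]
gripper_width: 0.0855
finger_force: 0.0
```

Run:
```python
from bench import robot
from fix import *
O=np.array([.58162,-.0055]);d=shot(robot,"wrist","w5");s=robot.state();print(s["tcp_pos"],s["gripper_width"],go(s,[.427,.2705,.2],.53))
try: print(tofix(panel(d,O-.05*y_,.038,185,25)[0],O))
except Exception as e: print(e)
```

```text
[ 0.58678276 -0.05488117  0.24726689] 0.08537263255327625 (array([ 340.3, -124.8,   47.2]), array([ 0.   ,  0.   , -0.425]))
[-0.03022871 -0.07425434]
```

Emit:
servo_tool(plan=[[57, -21, 0, 0, 0, 0, -1], [114, -42, 0, 0, 0, 0, -1], [171, -63, 0, 0, 0, 0, -1], [228, -84, 0, 0, 0, 0, -1], [285, -104, 0, 0, 0, 0, -1]])

```text
clock: 9.4
tcp_pos: [0.4521, 0.219, 0.2463]
tool_rot: [0.669, 0.743, -0.001, -0.0]
force: [1.0, 0.5, -0.1]
gripper_width: 0.0854
finger_force: 0.0
```

Emit:
servo_tool(plan=[[55, -21, 20, 0, 0, -0.14, -1], [55, -21, 70, 0, 0, -0.28, -1], [55, -21, 120, 0, 0, -0.425, -1], [55, -21, 170, 0, 0, -0.425, -1], [55, -21, 170, 0, 0, -0.425, -1]])

```text
clock: 10.02
tcp_pos: [0.4252, 0.2688, 0.0745]
tool_rot: [0.497, 0.867, -0.003, -0.001]
force: [0.5, -0.1, 1.3]
gripper_width: 0.0853
finger_force: 0.0
```

Run:
```python
from bench import robot
from fix import *
d=shot(robot,"wrist","w6");s=robot.state();a=panel(d,(.427,.2705),.028,160,70);print(s["tcp_pos"],a,go(s,[.427,.2705,.003],.53))
```

```text
[0.42627173 0.26946555 0.07674643] (array([0.42769431, 0.26869299]), (54.8, 29.9), np.float32(0.53211963), (254.78559804719285, 218.33624898291293)) (array([ 0.6,  1.4, 73.7]), array([-0.003,  0.   , -0.001]))
```

Emit:
servo_tool(plan=[[1, 1, 35, 0, 0, 0, -1], [1, 1, 60, 0, 0, 0, -1], [1, 1, 70, 0, 0, 0, -1], [1, 1, 74, 0, 0, 0, -1], [1, 1, 74, 0, 0, 0, -0.2]])

```text
clock: 10.7
tcp_pos: [0.4276, 0.2717, 0.0042]
tool_rot: [0.497, 0.868, 0.0, 0.0]
force: [0.7, -0.7, 0.5]
gripper_width: 0.0696
finger_force: 0.0
```

Emit:
servo_tool(plan=[[0, 0, 0, 0, 0, 0, 0.5], [0, 0, 0, 0, 0, 0, 0.5], [0, 0, 0, 0, 0, 0, 0.5]])

```text
clock: 11.08
tcp_pos: [0.4276, 0.2717, 0.0043]
tool_rot: [0.497, 0.868, 0.001, 0.0]
force: [-0.7, -0.2, 6.9]
gripper_width: 0.0634
finger_force: 31.9
```

Emit:
servo_tool(plan=[[0, 0, -30, 0, 0, 0, 0.5], [0, 0, -80, 0, 0, 0, 0.5], [0, 0, -130, 0, 0, 0, 0.5], [0, 0, -180, 0, 0, 0, 0.5], [0, 0, -200, 0, 0, 0, 0.5]])

```text
clock: 11.7
tcp_pos: [0.4277, 0.2717, 0.2066]
tool_rot: [0.497, 0.868, 0.002, 0.001]
force: [-0.5, -0.4, -1.5]
gripper_width: 0.0631
finger_force: 35.2
```

Run:
```python
from bench import robot
from fix import *
O=np.array([.58162,-.0055]);s=robot.state();print(s["tcp_pos"],go(s,[*O,.2],yaw))
```

```text
[0.42766889 0.27171987 0.20664806] (array([-317. ,   -7.3,    6.5]), array([ 0.004, -0.001,  0.423]))
```

Emit:
servo_tool(plan=[[-60, -1, 0, 0, 0, 0, 0.5], [-120, -3, 0, 0, 0, 0, 0.5], [-180, -4, 0, 0, 0, 0, 0.5], [-240, -5, 0, 0, 0, 0, 0.5], [-295, -7, 0, 0, 0, 0, 0.5]])

```text
clock: 12.32
tcp_pos: [0.571, 0.0113, 0.2042]
tool_rot: [0.497, 0.867, 0.0, 0.0]
force: [0.2, 1.6, -0.4]
gripper_width: 0.0632
finger_force: 35.2
```

Emit:
servo_tool(plan=[[-22, 0, 0, 0, 0, 0.14, 0.5], [-22, 0, 20, 0, 0, 0.28, 0.5], [-22, 0, 70, 0, 0, 0.423, 0.5], [-22, 0, 120, 0, 0, 0.423, 0.5], [-22, 0, 145, 0, 0, 0.423, 0.5]])

```text
clock: 12.95
tcp_pos: [0.5806, -0.0055, 0.0567]
tool_rot: [0.668, 0.744, -0.001, -0.001]
force: [0.6, -0.2, -0.1]
gripper_width: 0.0634
finger_force: 35.1
```

Emit:
servo_tool(plan=[[0, 0, 0, 0, 0, 0, 0.5], [0, 0, 0, 0, 0, 0, 0.5]])

```text
clock: 13.2
tcp_pos: [0.5821, -0.0057, 0.0599]
tool_rot: [0.668, 0.744, 0.001, 0.001]
force: [-0.4, -0.9, -0.4]
gripper_width: 0.0633
finger_force: 35.1
```

Run:
```python
from bench import robot
from fix import *
O=np.array([.58162,-.0055]);s=robot.state();print(s["tcp_pos"],go(s,[*O,.0143],yaw))
```

```text
[ 0.58207033 -0.00566885  0.05989364] (array([ 0.2, -0.5, 45.6]), array([0.002, 0.   , 0.001]))
```

Emit:
servo_tool(plan=[[1, 0, 14, 0, 0, 0, 0.5], [1, 0, 26, 0, 0, 0, 0.5], [1, 0, 36, 0, 0, 0, 0.5], [1, 0, 42, 0, 0, 0, 0.5], [1, 0, 44, 0, 0, 0, 0.5]])

```text
clock: 13.82
tcp_pos: [0.5811, -0.0047, 0.0143]
tool_rot: [0.668, 0.744, -0.0, -0.0]
force: [-10.2, 0.7, 28.4]
gripper_width: 0.0635
finger_force: 38.6
```

Emit:
servo_tool(plan=[[0, 0, 1, 0, 0, 0, 0.5], [0, 0, 2, 0, 0, 0, 0.5], [0, 0, 2, 0, 0, 0, 0.5]])

```text
clock: 14.2
tcp_pos: [0.5811, -0.0047, 0.0142]
tool_rot: [0.668, 0.744, 0.0, -0.0]
force: [-14.4, 0.8, 39.8]
gripper_width: 0.0632
finger_force: 40.2
```

Emit:
servo_tool(plan=[[0, 0, -2, 0, 0, 0, 0.5], [0, 0, -2, 0, 0, 0, 0.5], [0, 0, -2, 0, 0, 0, -0.2], [0, 0, -2, 0, 0, 0, -1], [0, 0, -2, 0, 0, 0, -1]])

```text
clock: 14.82
tcp_pos: [0.5813, -0.0046, 0.0142]
tool_rot: [0.668, 0.744, -0.0, -0.0]
force: [0.8, 0.1, 0.2]
gripper_width: 0.0857
finger_force: 0.0
```

Emit:
servo_tool(plan=[[0, 0, -30, 0, 0, 0, -1], [0, 0, -80, 0, 0, 0, -1], [0, 0, -135, 0, 0, 0, -1], [0, 0, -190, 0, 0, 0, -1], [0, 0, -240, 0, 0, 0, -1]])

```text
clock: 15.45
tcp_pos: [0.5812, -0.0046, 0.2564]
tool_rot: [0.668, 0.744, 0.0, 0.0]
force: [1.6, 0.9, 0.4]
gripper_width: 0.0854
finger_force: 0.0
```

Emit:
servo_tool(plan=[[-55, 0, 0, 0, 0, 0, -1], [-110, 0, -10, 0, 0, 0, -1], [-160, 0, -20, 0, 0, 0, -1], [-160, 0, -20, 0, 0, 0, -1], [-160, 0, -20, 0, 0, 0, -1]])

```text
clock: 16.08
tcp_pos: [0.5984, -0.1631, 0.2741]
tool_rot: [0.668, 0.744, 0.0, -0.0]
force: [0.5, -0.4, -0.3]
gripper_width: 0.0854
finger_force: 0.0
```

Run:
```python
from bench import robot
from fix import *
O=np.array([.58162,-.0055]);d=shot(robot,"wrist","w7");s=robot.state();print(s["tcp_pos"],s["force"])
for k in(-.05,0,.05):
  for lo in (110,190): 
    try:
        q=panel(d,O+k*y_,.038,lo,25);print(k,lo,q[1],round(float(q[2]),3),tofix(q[0],O).round(4),np.round(q[3]))
    except Exception as e: print(k,lo,"none")
cv2.imwrite("pics/w7b.png",cv2.resize(d["color"][0:230,150:400,::-1],None,fx=2.4,fy=2.4))
```

```text
[ 0.59847589 -0.16257382  0.27409553] [-0.19716895 -0.73550114 -1.05117513]
-0.05 110 (61.7, 9.2) 0.107 [-0.0016 -0.0755] [253.  99.]
-0.05 190 none
0 110 (61.6, 6.6) 0.082 [-0.0016 -0.0257] [251.  61.]
0 190 none
0.05 110 (21.7, 11.7) 0.127 [0.0164 0.0511] [269.   2.]
0.05 190 none
```

View pics/w7b.png

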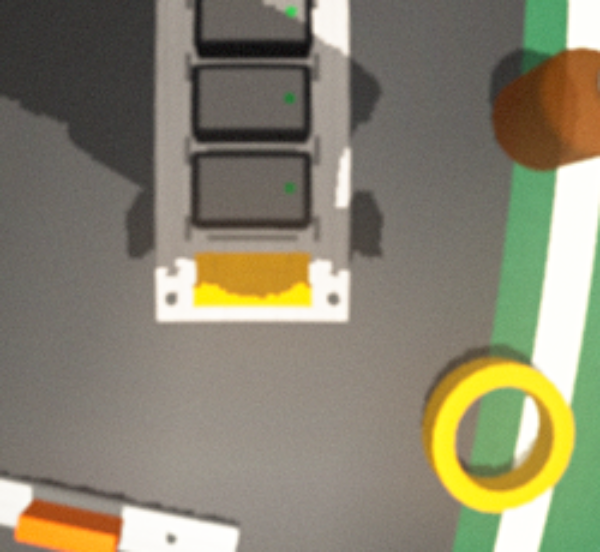

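Both housings are seated square in their pockets: p0 at crop (252,190) and p1 at (252,102), evenly pitched with housing_c. Next I'll measure the bar.

Run:
```python
from bench import robot
from fix import *
O=np.array([.58162,-.0055]);d=load("w7")
for u,v in((255,78.3),(255,41.7)): print(tofix(plane(d,u-.3,v,.038)[:2],O).round(4))
T=load("top0");c=T["color"].astype(int)
m=((c.min(2)>170)).astype(np.uint8);m[:,:285]=0;m[:,312:]=0;m[:165]=0;m[235:]=0
o=((c[:,:,0]>180)&(c[:,:,2]<130)&(c[:,:,0]-c[:,:,2]>60)).astype(np.uint8);o[:,:285]=0;o[:,312:]=0;o[:165]=0;o[235:]=0
for mm,z in((m|o,.01),(o,.042)):
    q=cv2.findNonZero(mm)[:,0,:];W=np.array([plane(T,a,b,z)[:2] for a,b in q]);r=cv2.minAreaRect((W*1000).astype(np.float32));print(len(q),r)
s=robot.state();print(np.round(s["joint_pos"],2))
```

```text
[-0.0001 -0.0498]
[-0.0001 -0.0017]
594 ((499.3217468261719, -257.5255432128906), (37.02339553833008, 204.7313232421875), 83.92749786376953)
73 ((498.237060546875, -253.29220581054688), (13.071173667907715, 49.3365478515625), 87.82910919189453)
[ 0.12  0.75  0.21  1.23 -0.15  1.17  0.44]
```

Run:
```python
from bench import robot
from fix import *
s=robot.state();print(go(s,[.56,-.255,.25],1.464))
```

```text
(array([-87.8, -48.2,  24. ]), array([ 0.000e+00, -1.000e-03, -1.356e+00]))
```

Emit:
servo_tool(plan=[[0, 0, 0, 0, 0, -0.17, -1], [0, 0, 0, 0, 0, -0.34, -1], [0, 0, 0, 0, 0, -0.51, -1], [0, 0, 0, 0, 0, -0.68, -1], [0, 0, 0, 0, 0, -0.85, -1]])

```text
clock: 16.75
tcp_pos: [0.5986, -0.1623, 0.2743]
tool_rot: [0.299, 0.954, 0.0, -0.0]
force: [-0.6, -0.1, 0.8]
gripper_width: 0.0856
finger_force: 0.0
```

Emit:
servo_tool(plan=[[0, 0, 0, 0, 0, -0.17, -1], [0, 0, 0, 0, 0, -0.34, -1], [0, 0, 0, 0, 0, -0.51, -1]])

```text
clock: 17.12
tcp_pos: [0.5986, -0.1623, 0.2743]
tool_rot: [0.048, 0.999, 0.0, -0.0]
force: [-0.4, -0.0, 0.8]
gripper_width: 0.0857
finger_force: 0.0
```

Run:
```python
from bench import robot
from fix import *
s=robot.state();print(s["tcp_pos"],go(s,[.56,-.255,.25],1.464),np.round(s["joint_pos"],2))
```

```text
[ 0.59855812 -0.1623222   0.27425303] (array([ 29.5, -96. ,  24.2]), array([ 0.  , -0.  ,  0.01])) [ 0.29  0.75 -0.18  1.23  0.13  1.18  1.59]
```

Emit:
servo_tool(plan=[[15, -48, 12, 0, 0, 0, -1], [30, -96, 24, 0, 0, 0.01, -1], [30, -96, 24, 0, 0, 0.01, -1], [30, -96, 24, 0, 0, 0.01, -1]])

```text
clock: 17.62
tcp_pos: [0.5591, -0.2547, 0.2504]
tool_rot: [0.056, 0.998, 0.0, 0.0]
force: [0.4, -0.2, -0.7]
gripper_width: 0.0853
finger_force: 0.0
```

Run:
```python
from bench import robot
from fix import *
d=shot(robot,"wrist","w8");s=robot.state();print(s["tcp_pos"],np.round(s["dq"],3))
for x,y,z in((.4,-.24,.01),(.6,-.26,.01),(.499,-.2555,.042)): print(proj(d,np.array([x,y,z])))
```

```text
[ 0.55931665 -0.25445647  0.25049894] [-0.005 -0.001  0.    -0.002  0.002  0.001  0.003]
[252.31451742  41.05825906]
[254.39791891 193.32767224]
[248.52346158 118.16637516]
```

View pics/w8.png

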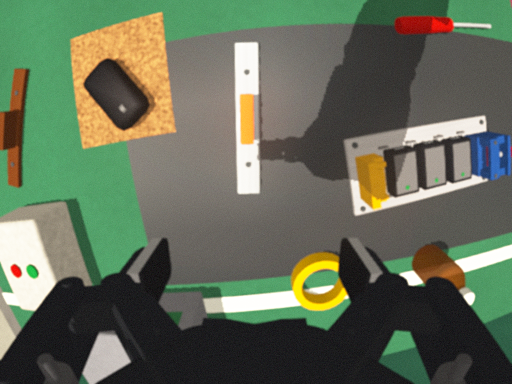

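The wrist view shows the whole bar (235–260, 42–194) with its fin at (247,119). The fixture is at right with three housings in a row.

Run:
```python
from bench import robot
from fix import *
O=np.array([.58162,-.0055]);d=load("w8");T=load("top0");c=d["color"].astype(int);s=robot.state()
sel=np.zeros(c.shape[:2],bool);sel[36:200,226:270]=1
org=(c[:,:,0]>150)&(c[:,:,0]-c[:,:,2]>70)&sel
wh=((c.min(2)>190)&sel)|org
cs,_=cv2.findContours(wh.astype(np.uint8),cv2.RETR_EXTERNAL,cv2.CHAIN_APPROX_NONE);q=max(cs,key=cv2.contourArea)[:,0,:]
W=np.array([plane(d,a,b,.01)[:2] for a,b in q]);r=cv2.minAreaRect((W*1000).astype(np.float32));print("bar z=.01",r)
g=cv2.GaussianBlur(d["color"],(3,3),0).astype(float).min(2)
P={"L":[],"R":[]}
for v in list(range(48,90))+list(range(150,190)):
    for k,a,b,sg in(("L",226,245,1),("R",250,270,-1)):
        gr=sg*np.diff(g[v,a:b]);i=gr[1:-1].argmax()+1;w=gr[i-1:i+2].clip(0);P[k].append(plane(d,a+i+.5+(w*[-1,0,1]).sum()/w.sum(),v,.01)[:2])
for k in P:
    p,t,n,rr=line(np.array(P[k])[:,::-1]);p=p[::-1];t=t[::-1];t=t*np.sign(t[0]);print(k,"long axis ang",np.arctan2(t[1],t[0]),"y at x=.5",p[1]+t[1]/t[0]*(.5-p[0]))
q=cv2.findNonZero(org.astype(np.uint8))[:,0,:];print("fin px",q.mean(0),q.min(0),q.max(0))
print("fin z=.042",cv2.minAreaRect((np.array([plane(d,a,b,.042)[:2] for a,b in q])*1000).astype(np.float32)))
# height of bar ends: cross with top view end midpoints
cT=T["color"].astype(int);m=(cT.min(2)>170);m[:,:285]=0;m[:,312:]=0;m[:165]=0;m[235:]=0
o=((cT[:,:,0]>180)&(cT[:,:,0]-cT[:,:,2]>60));o[:,:285]=0;o[:,312:]=0;o[:165]=0;o[235:]=0
ys,xs=np.nonzero(o);print("fin cross",cross([ray(d,*q.mean(0)),ray(T,xs.mean(),ys.mean())]))
# housings re-check
for k in(-.05,0,.05):
    u=proj(d,np.array([*(O+k*y_),.038]));print(k,u)
```

```text
bar z=.01 ((499.49359130859375, -258.3380126953125), (29.487621307373047, 199.20504760742188), 84.19036865234375)
L long axis ang -0.10117074 y at x=.5 -0.27331293
R long axis ang -0.098284096 y at x=.5 -0.24329866
fin px [246.78389831 118.63983051] [240  94] [254 143]
fin z=.042 ((499.2598571777344, -257.28411865234375), (16.561962127685547, 58.15800857543945), 83.23096466064453)
fin cross [ 0.50054735 -0.25779975  0.01658451]
-0.05 [405.34217788 173.1722377 ]
0 [435.05205438 166.32062753]
0.05 [461.41387873 160.14291294]
```

Run:
```python
from bench import robot
from fix import *
s=robot.state();print(s["tcp_pos"],go(s,[.4995,-.2583,.014],1.471))
```

```text
[ 0.55931665 -0.25445647  0.25049894] (array([ 59.1, -10.6, 236.5]), array([ 0.001,  0.   , -0.012]))
```

Emit:
servo_tool(plan=[[30, -5, 40, 0, 0, -0.012, -0.3], [59, -11, 90, 0, 0, -0.012, -0.3], [59, -11, 145, 0, 0, -0.012, -0.3], [59, -11, 180, 0, 0, -0.012, -0.3], [59, -11, 190, 0, 0, -0.012, -0.3]])

```text
clock: 18.3
tcp_pos: [0.4988, -0.2588, 0.059]
tool_rot: [0.05, 0.999, 0.001, -0.001]
force: [0.1, -0.3, 0.9]
gripper_width: 0.0553
finger_force: 0.0
```

Emit:
servo_tool(plan=[[0, 0, 0, 0, 0, 0, -0.3], [0, 0, 0, 0, 0, 0, -0.3]])

```text
clock: 18.55
tcp_pos: [0.4996, -0.2604, 0.0618]
tool_rot: [0.051, 0.999, -0.0, 0.001]
force: [-0.4, 0.1, 1.3]
gripper_width: 0.0555
finger_force: 0.0
```

Run:
```python
from bench import robot
from fix import *
d=shot(robot,"wrist","w9");s=robot.state();print(s["tcp_pos"],s["gripper_width"],go(s,[.4995,-.2583,.014],1.471))
c=d["color"].astype(int);o=((c[:,:,0]>150)&(c[:,:,0]-c[:,:,2]>70)).astype(np.uint8)
cs,_=cv2.findContours(o,cv2.RETR_EXTERNAL,cv2.CHAIN_APPROX_NONE)
for q in sorted(cs,key=cv2.contourArea)[-3:]:
    q=q[:,0,:];print(cv2.boundingRect(q),cv2.minAreaRect((np.array([plane(d,a,b,.042)[:2] for a,b in q])*1000).astype(np.float32)))
print(proj(d,np.array([.4995,-.2583,.042])))
```

```text
[ 0.49946965 -0.26043507  0.06168373] 0.055330383815289555 (array([ 0.3,  2.2, 47.7]), array([-0.001,  0.002, -0.002]))
(426, 256, 52, 68) ((574.5581665039062, -101.84565734863281), (99.12330627441406, 33.30093002319336), 46.09347915649414)
(246, 170, 29, 102) ((495.92626953125, -257.6121520996094), (16.045679092407227, 64.8616714477539), 84.25182342529297)
(0, 8, 135, 225) ((421.38037109375, -395.9413146972656), (121.72054290771484, 137.21536254882812), 89.89738464355469)
[259.22043633 229.62048348]
```

Emit:
servo_tool(plan=[[1, 2.5, 20, 0, 0, 0, -0.3], [1, 2.5, 38, 0, 0, 0, -0.3], [1, 2.5, 46, 0, 0, 0, -0.3], [1, 2.5, 48, 0, 0, 0, -0.3], [1, 2.5, 48, 0, 0, 0, -0.3]], newtons=70)

```text
clock: 19.23
tcp_pos: [0.4982, -0.2578, 0.0126]
tool_rot: [0.051, 0.999, -0.0, 0.0]
force: [-0.4, -0.3, 0.6]
gripper_width: 0.0556
finger_force: 0.0
```

Emit:
servo_tool(plan=[[0, 0, 0, 0, 0, 0, 0.3], [0, 0, 0, 0, 0, 0, 1], [0, 0, 0, 0, 0, 0, 1], [0, 0, 0, 0, 0, 0, 1], [0, 0, 0, 0, 0, 0, 1]])

```text
clock: 19.85
tcp_pos: [0.4981, -0.2579, 0.0128]
tool_rot: [0.051, 0.999, -0.0, 0.0]
force: [-1.4, -0.2, 6.5]
gripper_width: 0.0149
finger_force: 69.5
```

Run:
```python
from bench import robot
from fix import *
s=robot.state();print({k:np.round(v,4).tolist() for k,v in s.items()},go(s,[.4995,-.2583,.014],1.471))
```

```text
{'clock': 19.85, 'joint_pos': [0.4785, 1.0159, -0.1129, 1.7081, 0.2323, 0.4301, 1.6761], 'dq': [0.0011, -0.0008, -0.0014, -0.0005, -0.0005, -0.0008, -0.0007], 'joint_torque': [-0.2456, -93.2057, -0.5786, -11.7124, 0.0094, -0.3627, -0.0222], 'tcp_pos': [0.4981, -0.2579, 0.0128], 'tool_rot': [0.0509, 0.9987, -0.0002, 0.0002], 'force': [-1.4421, -0.1917, 6.5325], 'torque': [0.1025, 0.2912, 0.0415], 'finger_force': 69.4955, 'gripper_width': 0.0149} (array([-1.4, -0.3, -1.2]), array([-0.   ,  0.   , -0.002]))
```

Emit:
servo_tool(plan=[[0, 0, -20, 0, 0, 0, 1], [0, 0, -65, 0, 0, 0, 1], [0, 0, -115, 0, 0, 0, 1], [0, 0, -165, 0, 0, 0, 1], [0, 0, -200, 0, 0, 0, 1]])

```text
clock: 20.48
tcp_pos: [0.498, -0.2578, 0.2145]
tool_rot: [0.051, 0.999, -0.0, 0.001]
force: [1.1, -0.9, -3.1]
gripper_width: 0.0147
finger_force: 68.8
```

Emit:
servo_tool(plan=[[0, 0, 0, 0, 0, 0.16, 1], [0, 0, 0, 0, 0, 0.32, 1], [0, 0, 0, 0, 0, 0.48, 1], [0, 0, 0, 0, 0, 0.64, 1], [0, 0, 0, 0, 0, 0.8, 1]])

```text
clock: 21.1
tcp_pos: [0.4979, -0.2576, 0.2123]
tool_rot: [0.438, 0.899, -0.0, -0.0]
force: [0.4, 0.6, -2.9]
gripper_width: 0.0148
finger_force: 68.7
```

Emit:
servo_tool(plan=[[0, 0, 0, 0, 0, 0.16, 1], [0, 0, 0, 0, 0, 0.32, 1], [0, 0, 0, 0, 0, 0.48, 1], [0, 0, 0, 0, 0, 0.56, 1], [0, 0, 0, 0, 0, 0.56, 1]])

```text
clock: 21.72
tcp_pos: [0.498, -0.2575, 0.2123]
tool_rot: [0.667, 0.745, -0.0, -0.0]
force: [-0.1, -1.3, -2.8]
gripper_width: 0.0152
finger_force: 68.7
```

```bash
cat >> fix.py <<'E'
O=np.array([.58162,-.0055]);OFF=-.0011;H=.0128
def barpose(s):
    """bar centre-underside in fixture coords (mm) and tilt (+ = +y end down)"""
    M=Ro.from_quat(s["tool_rot"]).as_matrix();P=s["tcp_pos"]+M[:,0]*OFF+M[:,2]*H
    f=tofix(P[:2],O);return np.round([f[0]*1e3,f[1]*1e3,P[2]*1e3],1),round(float(-np.arcsin(M[2,0])),4)
def barto(s,x,y,z,th):
    """shift/turn in tool axes that puts the bar there (mm, tilt th)"""
    Y=np.array([*c,0]);F=np.array([*y_,0]);Z=np.array([0,0,1.])
    tx=np.cos(th)*F-np.sin(th)*Z;tz=np.cross(tx,Y)
    M=np.c_[tx,Y,tz];P=np.array([*(O+x/1e3*c+y/1e3*y_),z/1e3])-tx*OFF-tz*H
    R0=Ro.from_quat(s["tool_rot"]);return np.round(R0.inv().apply(P-s["tcp_pos"])*1e3,1),np.round((R0.inv()*Ro.from_matrix(M)).as_rotvec(),3)
E
python3 - <<'E'
from bench import robot
from fix import *
s=robot.state();print(s["tcp_pos"],barpose(s),barto(s,0,-30,130,0),barto(s,0,-30,130,.09))
E
```

```text
[ 0.4979749  -0.25745321  0.21226586] (array([-109.9, -242.7,  199.5]), -0.0001) (array([212.4, 110.7,  69.4]), array([-0.   , -0.   ,  0.003])) (array([213.5, 110.7,  69.6]), array([-0.   , -0.09 ,  0.003]))
```

Emit:
servo_tool(plan=[[50, 26, 0, 0, 0, 0.003, 1], [100, 52, 0, 0, 0, 0.003, 1], [150, 78, 10, 0, 0, 0.003, 1], [195, 101, 40, 0, 0, 0.003, 1], [212, 111, 69, 0, 0, 0.003, 1]])

```text
clock: 22.35
tcp_pos: [0.5859, -0.0314, 0.1423]
tool_rot: [0.666, 0.746, 0.001, -0.0]
force: [0.6, -0.9, -3.2]
gripper_width: 0.0149
finger_force: 68.8
```

Emit:
servo_tool(plan=[[0, 0, 0, 0, -0.045, 0, 1], [0, 0, 0, 0, -0.09, 0, 1], [0, 0, 20, 0, -0.09, 0, 1], [0, 0, 30, 0, -0.09, 0, 1], [0, 0, 30, 0, -0.09, 0, 1]])

```text
clock: 22.98
tcp_pos: [0.5851, -0.0351, 0.1129]
tool_rot: [0.668, 0.743, -0.03, 0.033]
force: [-0.3, 0.4, -2.4]
gripper_width: 0.0151
finger_force: 69.1
```

Run:
```python
from bench import robot
from fix import *
d=shot(robot,"wrist","w10");s=robot.state();print(s["tcp_pos"],barpose(s),barto(s,0,-26,70,.09),barto(s,0,-26,55,.09))
sd=shot(robot,"side","s2")
# predicted bar +y end top corners, in wrist image
from numpy import array
th=.09
def B(bx,by,bz):
    b,t=barpose(s);b=b/1e3
    f=np.array([b[0]+bx,b[1]+by*np.cos(t)+bz*np.sin(t)]);return np.array([*(O+f[0]*c+f[1]*y_),b[2]-by*np.sin(t)+bz*np.cos(t)])
print([proj(d,B(x,.1,.01)).round(1).tolist() for x in(-.015,.015)],[proj(sd,B(x,y,.01)).round(1).tolist() for x,y in((-.015,.1),(.015,.1),(-.015,-.1),(.015,-.1))])
w=d["color"][:210,170:340,::-1];sc=sd["color"][110:220,170:300,::-1]
a=cv2.resize(w,None,fx=2.4,fy=2.4);b=cv2.resize(sc,(390,330));h=max(a.shape[0],b.shape[0])
im=np.zeros((h,a.shape[1]+b.shape[1],3),np.uint8);im[:a.shape[0],:a.shape[1]]=a;im[:b.shape[0],a.shape[1]:]=b;cv2.imwrite("pics/m.png",im);print(im.shape)
```

```text
[ 0.58533609 -0.03516149  0.11349777] (array([  0.5, -32.1, 100.8]), 0.09) (array([ 8.9, -0.5, 30.2]), array([-0., -0., -0.])) (array([10.2, -0.5, 45.1]), array([-0., -0., -0.]))
[[225.0, 49.1], [287.3, 49.2]] [[226.6, 155.5], [232.4, 153.3], [260.8, 169.3], [266.8, 166.7]]
(504, 798, 3)
```

Run:
```python
from fix import *
d=load("w10");g=cv2.GaussianBlur(d["color"],(3,3),0).astype(float).min(2)
for v in(60,75,90,110): print(v,g[v,212:300:2].astype(int).tolist())
for u in(235,256,275): print(u,g[36:64,u].astype(int).tolist(),d["color"][36:64:4,u].tolist())
```

```text
60 [36, 37, 40, 43, 46, 58, 113, 143, 150, 150, 149, 148, 150, 155, 157, 155, 153, 150, 152, 150, 149, 148, 151, 153, 156, 155, 154, 156, 155, 154, 153, 154, 155, 156, 154, 143, 107, 60, 50, 48, 48, 42, 38, 35]
75 [43, 42, 63, 90, 88, 94, 121, 142, 149, 150, 148, 149, 152, 154, 157, 153, 150, 151, 152, 152, 148, 148, 150, 153, 155, 155, 155, 155, 156, 154, 152, 154, 156, 157, 154, 141, 117, 93, 90, 91, 89, 71, 48, 43]
90 [48, 45, 60, 86, 90, 94, 118, 141, 150, 150, 150, 147, 151, 157, 155, 155, 151, 150, 152, 150, 148, 147, 151, 154, 156, 155, 153, 156, 155, 151, 152, 154, 153, 159, 155, 141, 116, 93, 92, 91, 92, 71, 48, 48]
110 [51, 45, 45, 46, 45, 57, 108, 139, 150, 150, 150, 149, 150, 153, 154, 153, 151, 150, 150, 151, 149, 147, 150, 154, 155, 155, 154, 155, 154, 152, 152, 154, 155, 158, 154, 139, 105, 54, 47, 46, 47, 46, 46, 52]
235 [35, 35, 35, 35, 34, 32, 31, 29, 30, 41, 72, 115, 136, 137, 125, 112, 113, 127, 139, 145, 147, 149, 150, 150, 148, 148, 149, 150] [[38, 69, 121], [32, 63, 118], [30, 53, 90], [151, 147, 140], [119, 116, 112], [155, 154, 148], [151, 150, 145]]
256 [33, 34, 35, 35, 33, 33, 32, 31, 31, 45, 84, 125, 141, 138, 123, 110, 113, 128, 141, 147, 150, 151, 152, 151, 151, 150, 151, 150] [[31, 61, 116], [31, 64, 110], [26, 51, 86], [157, 150, 143], [119, 114, 109], [160, 155, 149], [159, 157, 147]]
275 [33, 34, 34, 33, 32, 32, 31, 30, 31, 42, 75, 117, 136, 137, 124, 110, 114, 130, 143, 150, 153, 153, 153, 154, 154, 153, 153, 154] [[37, 68, 122], [30, 63, 115], [30, 52, 88], [152, 145, 136], [123, 117, 111], [164, 159, 155], [162, 158, 154]]
```

Emit:
servo_tool(plan=[[9, 0, 20, 0, 0, 0, 1], [9, 0, 35, 0, 0, 0, 1], [10, 0, 43, 0, 0, 0, 1], [10, 0, 43, 0, 0, 0, 1], [10, 0, 43, 0, 0, 0, 1]])

```text
clock: 23.7
tcp_pos: [0.585, -0.029, 0.0701]
tool_rot: [0.668, 0.743, -0.03, 0.034]
force: [-0.8, -0.6, -3.1]
gripper_width: 0.0148
finger_force: 69.1
```

Run:
```python
from bench import robot
from fix import *
d=shot(robot,"wrist","w11");sd=shot(robot,"side","s3");s=robot.state();print(s["tcp_pos"],s["force"],barpose(s),barto(s,0,-14,54.5,.09),barto(s,0,10.5,54,.09))
w=d["color"][:210,170:340,::-1];sc=sd["color"][110:220,170:300,::-1]
a=cv2.resize(w,None,fx=2.4,fy=2.4);b=cv2.resize(sc,(390,330))
im=np.zeros((504,a.shape[1]+b.shape[1],3),np.uint8);im[:a.shape[0],:a.shape[1]]=a;im[:b.shape[0],a.shape[1]:]=b;cv2.imwrite("pics/m2.png",im)
```

```text
[ 0.58490781 -0.02892202  0.07008986] [ 0.12594282  0.58651918 -3.01892195] (array([  0.8, -25.9,  57.4]), 0.0902) (array([12.1, -0.8,  1.9]), array([ 0.001,  0.   , -0.001])) (array([36.5, -0.8,  0.1]), array([ 0.001,  0.   , -0.001]))
```

View pics/m2.png

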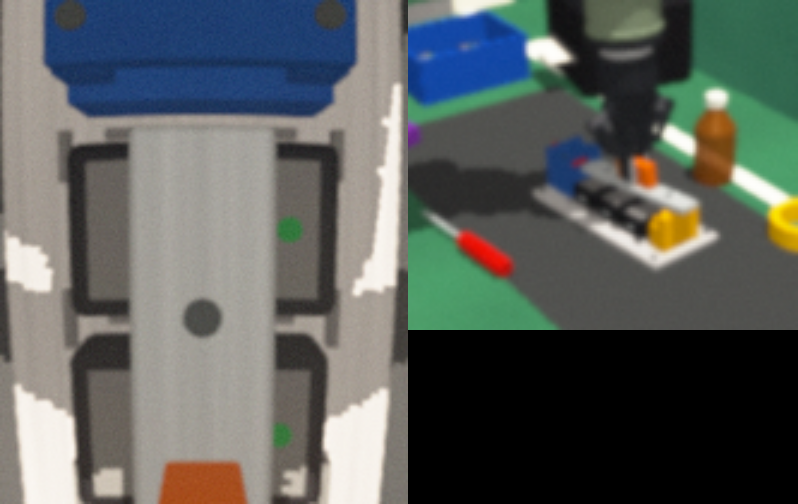

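The bar is lined up with the keeper mouth: bar centre at crop column 202, keeper centre at 201, and the tip at row 127 just before the bridge at 115. Inserting now.

Emit:
servo_tool(plan=[[4, -0.5, 2, 0, 0, 0, 1], [8, -0.5, 2, 0, 0, 0, 1], [12, -0.5, 2, 0, 0, 0, 1], [15, -0.5, 2, 0, 0, 0, 1], [18, -0.5, 1.5, 0, 0, 0, 1]])

```text
clock: 24.42
tcp_pos: [0.5823, -0.011, 0.0665]
tool_rot: [0.668, 0.743, -0.03, 0.033]
force: [-0.2, -0.2, -3.2]
gripper_width: 0.0147
finger_force: 69.1
```

Run:
```python
from bench import robot
from fix import *
s=robot.state();print(s["force"],barpose(s),barto(s,0,10.5,54,.09))
```

```text
[-0.22598286 -0.23355915 -3.21667922] (array([ 0.1, -7.8, 53.8]), 0.0901) (array([18.2, -0.1, -1.8]), array([-0.,  0., -0.]))
```

Emit:
servo_tool(plan=[[4, 0, -0.5, 0, 0, 0, 1], [8, 0, -0.5, 0, 0, 0, 1], [12, 0, -1, 0, 0, 0, 1], [15, 0, -1.5, 0, 0, 0, 1], [17.5, 0, -1.5, 0, 0, 0, 1]])

```text
clock: 25.05
tcp_pos: [0.5805, 0.0054, 0.0666]
tool_rot: [0.668, 0.743, -0.031, 0.034]
force: [1.2, -9.3, -0.2]
gripper_width: 0.0152
finger_force: 69.2
```

Emit:
servo_tool(plan=[[0, 0, 0, 0, 0, 0, 1], [0, 0, 0, 0, 0, 0, 1]])

```text
clock: 25.3
tcp_pos: [0.5806, 0.0052, 0.0666]
tool_rot: [0.668, 0.743, -0.031, 0.034]
force: [-0.1, -7.9, -0.8]
gripper_width: 0.0148
finger_force: 69.2
```

Run:
```python
from bench import robot
from fix import *
s=robot.state();print(s["force"],barpose(s),barto(s,0,10.5,47,.045),barto(s,0,10.5,42.5,.0))
```

```text
[-0.08619902 -7.87119127 -0.78071129] (array([ 0.1,  8.5, 54. ]), 0.0916) (array([ 2. , -0.1,  6.7]), array([ 0.   ,  0.047, -0.001])) (array([ 1.9, -0.1, 11.2]), array([ 0.   ,  0.092, -0.001]))
```

Emit:
servo_tool(plan=[[2, 0, 0, 0, 0, 0, 1], [3, 0, 2.5, 0, 0.015, 0, 1], [3, 0, 4.5, 0, 0.03, 0, 1], [3, 0, 6.5, 0, 0.047, 0, 1], [3, 0, 6.5, 0, 0.047, 0, 1]])

```text
clock: 25.92
tcp_pos: [0.5804, 0.007, 0.0599]
tool_rot: [0.669, 0.743, -0.015, 0.017]
force: [0.2, -9.7, 2.7]
gripper_width: 0.0147
finger_force: 69.7
```

Run:
```python
from bench import robot
from fix import *
s=robot.state();print(s["force"],s["torque"],barpose(s),barto(s,0,11,42.3,.0))
```

```text
[ 0.17847028 -9.68272917  2.69704455] [-1.59076243 -0.06376887  0.02949557] (array([ 0.1, 10.8, 47.2]), 0.0447) (array([-0.2, -0.1,  4.9]), array([ 0.001,  0.045, -0.002]))
```

Emit:
servo_tool(plan=[[0, 0, 1.5, 0, 0.012, 0, 1], [0, 0, 3, 0, 0.025, 0, 1], [0, 0, 4.2, 0, 0.037, 0, 1], [0, 0, 5, 0, 0.045, 0, 1], [0, 0, 5, 0, 0.045, 0, 1]])

```text
clock: 26.55
tcp_pos: [0.5806, 0.0069, 0.0549]
tool_rot: [0.669, 0.743, 0.0, 0.0]
force: [0.5, -8.8, 0.9]
gripper_width: 0.015
finger_force: 69.7
```

Run:
```python
from bench import robot
from fix import *
s=robot.state();print(s["force"],s["torque"],barpose(s),barto(s,0,11,42,.0))
```

```text
[ 0.54899496 -8.76390943  0.8605964 ] [-1.83197102 -0.20325111  0.02938875] (array([ 0.3, 11.3, 42.1]), -0.0001) (array([-0.3, -0.3,  0.1]), array([ 0.001, -0.   , -0.002]))
```

Emit:
servo_tool(plan=[[-2, 0, 0.3, 0, 0, 0, 1], [-4, 0, 0.3, 0, 0, 0, 1], [-6, 0, 0.3, 0, 0, 0, 1], [-8, 0, 0.3, 0, 0, 0, 1], [-9, 0, 0.3, 0, 0, 0, 1]])

```text
clock: 27.18
tcp_pos: [0.5815, -0.0006, 0.0548]
tool_rot: [0.669, 0.744, 0.001, -0.0]
force: [0.9, -2.5, 6.1]
gripper_width: 0.015
finger_force: 70.2
```

Run:
```python
from bench import robot
from fix import *
s=robot.state();print(s["force"],s["torque"],barpose(s))
```

```text
[ 0.94071535 -2.483497    6.08503394] [-0.55548034  0.05232454  0.06829275] (array([ 0.4,  3.8, 42. ]), -0.0016)
```

Emit:
servo_tool(plan=[[0, 0, -0.3, 0, 0, 0, 1], [0, 0, -0.3, 0, 0, 0, 0.5], [0, 0, -0.3, 0, 0, 0, 0], [0, 0, -0.3, 0, 0, 0, -0.3], [0, 0, -0.3, 0, 0, 0, -0.3]])

```text
clock: 27.8
tcp_pos: [0.5811, -0.0004, 0.0546]
tool_rot: [0.669, 0.744, 0.001, -0.001]
force: [-0.5, 0.4, 0.7]
gripper_width: 0.0553
finger_force: 0.0
```

Emit:
servo_tool(plan=[[0, 0, -20, 0, 0, 0, -0.3], [0, 0, -60, 0, 0, 0, -0.3], [0, 0, -110, 0, 0, 0, -0.3], [-40, 0, -150, 0, 0, 0, -0.3], [-80, 0, -180, 0, 0, 0, -0.3]])

```text
clock: 28.42
tcp_pos: [0.5898, -0.0813, 0.2364]
tool_rot: [0.668, 0.744, 0.001, -0.0]
force: [0.5, 0.3, -0.2]
gripper_width: 0.0553
finger_force: 0.0
```

Emit:
servo_tool(plan=[[-40, 0, 0, 0, 0, 0, -0.3], [-40, 0, 0, 0, 0, 0, -0.3], [-40, 0, 0, 0, 0, 0, -0.3]])

```text
clock: 28.8
tcp_pos: [0.5938, -0.1194, 0.2342]
tool_rot: [0.669, 0.744, 0.001, -0.001]
force: [0.1, -0.5, 0.2]
gripper_width: 0.0552
finger_force: 0.0
```

Run:
```python
from bench import robot
from fix import *
d=shot(robot,"wrist","w12");s=robot.state();print(s["tcp_pos"],s["force"])
cc=d["color"].astype(int)
def F(x,y,z): return proj(d,np.array([*(O+x*c+y*y_),z]))
for p in((0,-.1,.052),(0,-.094,.06),(0,-.1,.06),(0,.084,.068),(0,.03,.084),(0,-.03,.084),(-.015,-.05,.052),(.015,-.05,.052)): print(p,F(*p).round(1))
o=((cc[:,:,0]>140)&(cc[:,:,1]<140)&(cc[:,:,2]<80)).astype(np.uint8)
u0,v0=F(0,0,.084).astype(int);k=np.zeros_like(o);k[max(0,v0-50):v0+50,u0-30:u0+30]=1
q=cv2.findNonZero(o*k)[:,0,:];print("fin",cv2.boundingRect(q),F(-.008,.03,.084),F(.008,.03,.084))
g=cc.min(2)
for y in(-.085,-.07,-.05,.05,.07):
    u,v=F(0,y,.052).astype(int)
    if 0<=v<384: print(y,v,u-24,g[v,u-24:u+26:2].tolist())
u,v=F(0,-.09,.055).astype(int);print(u,v,[cc[r,u].tolist() for r in range(v-22,v+14,2)])
```

```text
[ 0.5938936  -0.11906002  0.23421013] [-0.34068684  0.7183124   0.46669963]
(0, -0.1, 0.052) [254.7 158.9]
(0, -0.094, 0.06) [254.8 154.6]
(0, -0.1, 0.06) [254.8 160.1]
(0, 0.084, 0.068) [254.7  -8.2]
(0, 0.03, 0.084) [254.7  34.6]
(0, -0.03, 0.084) [254.8  93.8]
(-0.015, -0.05, 0.052) [240.9 113.7]
(0.015, -0.05, 0.052) [268.6 113.7]
fin (247, 35, 16, 60) [246.52526936  34.67498578] [262.96745878  34.67739986]
-0.085 145 230 [26, 34, 36, 27, 29, 75, 241, 251, 250, 250, 250, 251, 250, 249, 250, 251, 252, 250, 250, 173, 25, 32, 41, 39, 28]
-0.07 131 230 [205, 208, 189, 116, 115, 131, 224, 236, 171, 143, 148, 150, 149, 140, 147, 149, 147, 157, 227, 157, 100, 105, 129, 168, 169]
-0.05 113 230 [70, 93, 98, 100, 93, 107, 133, 147, 145, 143, 144, 144, 145, 143, 149, 149, 150, 140, 147, 121, 78, 64, 76, 96, 76]
0.05 24 230 [39, 82, 92, 91, 92, 99, 136, 146, 147, 152, 146, 151, 143, 147, 152, 153, 150, 149, 154, 117, 90, 91, 92, 95, 81]
0.07 8 230 [62, 24, 25, 19, 23, 59, 136, 142, 150, 152, 152, 145, 138, 153, 149, 151, 145, 150, 145, 108, 21, 22, 23, 24, 43]
254 150 [[168, 158, 146], [167, 159, 144], [170, 156, 143], [249, 246, 241], [254, 253, 251], [253, 252, 250], [253, 252, 250], [253, 252, 250], [254, 253, 250], [254, 253, 251], [254, 253, 251], [254, 254, 252], [250, 249, 249], [247, 200, 85], [255, 245, 32], [255, 242, 9], [255, 241, 25], [255, 238, 15]]
```

The fin lies where a locked bar puts it (rows 35–95 against 34.6–93.8 predicted), and the yellow nose covers the bar end. Handing in.

```bash
python3 -c "
from bench import robot
print(robot.close_job())"
```

```text
the job is handed in; nothing more can be done
None
```

I put the two loose housings in the empty pockets and locked the steel bar under the keeper and the catch nose, then handed the job in at about 29 s of the 72 s allowed; the hand-in call returned no verdict.

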